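# Line up the puddings in the galley's sea fiddle and shut the keeper bar

## Robot

A 6-joint arm with a two-finger parallel gripper is mounted at the origin on the work surface. World frame = base frame: x ahead of the robot, y to its left, z up, the work surface at z = 0. Lengths are in m, angles in rad, forces in N, time in s.
With the tool pointing down it reaches from about 0.3 to 0.875 m from the base axis. Payload 6.4 kg.
Tool frame: the origin (TCP) lies midway between the tips of the shut fingers; the grasp point (between the pads) lies 19 mm behind it (ctrl.tcp_to_grasp is the distance from the TCP to the grasp point, in m); z points along the fingers, y is the direction in which the jaws open and shut (so a half turn about z gives the same grasp; the last joint's range is limited). The gripper opens to 85 mm and grips with 20 to 120 N. Pads are 22 mm wide; open, the fingers measure 114 mm over their backs; the gripper's body (76 mm by 85 mm) begins 54 mm behind the grasp point. The pads swing forward as they close: fully open they stand 13 mm farther back than shut.
Start: joints at [-1.492, 0.181, 1.607, -0, 1.354, -0.206], TCP at [0.162, -0.552, 0.192] pointing down, gripper open.
Joint ranges: [-2.99, 2.99], [-0.89, 2.07], [0.3, 2.58], [-1.14, 4.28], [0, 2.63], [-3.12, 3.12]. Speed limits (rad/s): [2.57, 2.57, 3.01, 3.14, 3.14, 3.14].

## Interface

Orientations are given as a unit quaternion [w, x, y, z].
In Python, from bench import monitor, imaging, order, spotter, ctrl gives the robot as it stands.
- The arm moves only by the shell command python3 -m pendant 'ROWS'. ROWS is JSON, a list that holds one entry, the list of rows, each a list of 5 numbers: the shift along the world's x, y, z in mm, then the turn about the world's z in degrees, then the finger opening in mm, from 0 to 85.4. A call has 1 to 8 rows; each row shifts and turns the commanded pose from where the row before left it; what a row does not reach is not made up. A row lasts 1/8 s, in which the tool goes at most 62.5 mm and 10.7 degrees, less where a joint would pass 70% of its speed; a pose out of reach is approached as far as the arm can. A call with a gripper value outside its range is refused whole. The fingers move at their own pace and stop on an object; the grip force is fixed at half the most. Time passes only in rows, so rows that do not move let the fingers close. It gives the time, the measured TCP pose, the force and the opening at its end, in the units of the state.
- monitor.get_obs(): the state, without advancing time (a new reading comes with each control period).
- imaging.camera(name): name is "side" or "top" or "wrist"; returns a dict with "img" (420x560x3 uint8, red, green, blue), "vfov" (degrees; the focal length in pixels is half the picture's height over the tangent of half this angle, whatever the lens; pixels are square), "cx", "cy" (the principal point, pixels), "origin" and "orientation" of the camera in the world. Camera axes: x right, y down, z forward; pixel columns grow to the right and rows downward; lengths in m; the calibration is good to about 2 mm. A picture is of the moment at which its call begins. There is no depth.
- order.hand_in(): hands the job in, once; it reports no verdict.
Trained networks look in the newest picture that a camera, given by its name, has taken for a name from the list of things; names that differ only in an ending like _2 or _b are one class to them, and where a whole thing is asked for, a point or a joint stands for the part that bears it (a point fixed in the world has none). Each returns a list of dicts, best first, with "confidence" (0 to 1); they miss things now and then, are a little off and sometimes report something else, mostly with a low value. They report only what shows in the picture. A call takes as long as a camera call. They do not tell look-alikes from the thing itself.
- spotter.recognise(camera, thing): "at" ([x, y, z] in m, in the coordinates of the camera as it stood for that picture, good to about 4 mm: the middle of the surface that is visible of it).
- spotter.tip_of(camera, thing): "at" ([x, y, z] in m, in the coordinates of the camera as it stood for that picture, good to about 4 mm: a listed point, or the origin of a listed thing).
The state is a dict: "time_s": time; "q": joint angles; "dq": joint speeds; "joint_efforts": joint torques, N m; "eef_pos": TCP position; "eef_rot": TCP orientation; "wrist_force": force on the tool from outside, world axes, zero at the start; "torque": the same for the moment, N m; "opening": opening from 0.0 (shut) to 1.0 (fully open).
Only numpy, scipy, OpenCV 4.12 (cv2) and the standard library are available. Lean on these libraries where they do the work, as an engineer would, in place of code of your own. Each camera call takes 0.05 s, during which the arm holds its last target. There are 200 camera calls.

## Task

The ship is about to roll: secure the four hot puddings in the sea fiddle. Hold the pastry ruler by its wooden grip and, with its straight edge, push the ramekins back until all four stand upright in a straight row against the fiddle's back rail (they are hot: never touch them with the gripper or arm), then lay the ruler flat on the bare worktop, clear of the fiddle and the ramekins, and swing the keeper bar over and fully down until it clicks shut in its catch in front of the row. Leave everything else on the worktop where it is.

Things in the scene. Friction and masses are not known exactly. Their poses are not given: they have to be found in the camera images.
- fiddle: Sea fiddle: steel frame fixed to the worktop, open in front, no floor. Origin: on the worktop, middle of the back rail's inner face; x points out through the rail away from the robot, y along the rail, z up; yaw within 0.22 rad. Rail 6 mm thick, 32 high; end cheeks 46 high, 340 mm apart inside, from the rail to 76 mm in front. A ramekin touching the rail has its centre at x = -35 mm.
- keeper (a joint): Angle (rad) of the keeper bar, a U of 8 mm steel tube hinged outside the cheeks: cross bar 360 mm long along the fiddle's y, 47 mm from the hinge line. 0 = shut, bar 30 mm high at x = -84 mm, in front of the row; pi/2 = straight up; starts leaning back at 2.1 to 2.5 (stop at 2.6). Stiff hinge: it stays where left; under 3 N at the tab moves it. A ramekin over 10 mm off the rail blocks it.
- keeper_tab (a point): Middle of the outer end of the red finger tab on the cross bar's middle: a flat plate 60 mm wide (fiddle's y), 4 mm thick, sticking out straight away from the hinge line, from 47 to 77 mm from it (this point: 77 mm). Open, it stands up behind the row: push it from behind towards the robot; near the end press it down from above.
- keeper_hinge (a point): Middle of the keeper bar's hinge line, which is parallel to the fiddle's y: 37 mm in front of the back rail's inner face, 30 mm above the worktop. Fixed to the fiddle, same axes. At the fiddle's +y end, 207 mm out, a 54 mm high housing (x = -96 to -72 mm) holds the spring ball that the bar must be pressed past from 0.33 rad on (about 4 N at the tab); below 0.12 rad it snaps shut.
- ramekin1: White ramekin with a baked pudding, 70 mm diameter, upright straight sides 45 mm high, the pudding's domed top 53 mm high, about 0.2 kg. Origin: centre of its underside; z up. Starts upright on the worktop, between the planes of the end cheeks, 10 to 70 mm short of the back rail.
- ramekin2: Blue ramekin, otherwise like ramekin1.
- ramekin3: White ramekin, otherwise like ramekin1.
- ramekin4: Blue ramekin, otherwise like ramekin1.
- ruler: Pastry ruler, 0.3 kg: flat aluminium blade 300 mm long (y), 70 wide (x), 4 thick, with a raised wooden grip bar. Origin: centre of the blade's underside; z up, towards the grip. The straight pushing edge is at x = +35 mm, with graduations, the edge farther from the grip. Starts flat on the worktop at the right or left, lengthwise away from the robot.
- ruler_grip (a point): Centre of the ruler's wooden grip bar: at x = -12 mm, y = 0, 44 mm above the blade's underside, 47 mm behind the straight edge. The bar is 22 mm wide (x), 120 mm long (y), 24 mm high, its underside 28 mm above the blade; the posts are at y = +-50 mm.
- ruler_edge (a point): Middle of the ruler's straight edge: x = +35 mm, y = 0, 2 mm above the blade's underside.
- brush: Pastry brush, wooden handle, 220 mm long, lying on the worktop; on the other side from the ruler. Bystander.
- bottle: Brown glass bottle, 56 mm diameter, 145 mm high. Bystander, to the left of the fiddle.
- mug: White mug, 76 mm diameter, 85 mm high. Bystander, to the right of the fiddle.
- jar: Clear jar with orange lid, 72 mm diameter, 95 mm high. Bystander, behind the fiddle.
- shaker: Steel sugar shaker, 60 mm diameter, 100 mm high. Bystander, behind the fiddle.
Mind the look-alikes: they are no part of the job. What is shaped like the ramekin3 but purple or red is not meant.

How it is judged:
By the outcome, as a careful person would: the job done as asked, in the order asked, and still so for the second after the job is handed in, with the robot touching nothing.
It also fails if it takes over 67 s, if anything falls off the work surface, if the arm or the gripper's body presses on something with over 40 N, if the wrist force passes 120 N, or if a joint passes its speed limit or range.

## Working session

There is one attempt and no reset: what is moved stays moved. The work goes in short steps, Python scripts to look and compute and a shell command to move; the robot and the scene stay as the last step left them, time stands still between calls to the robot, and variables do not carry over. Pictures are saved under pics/ and viewed, about 8 in all and at most 12, crops included, and the job is handed in when it is done.

```bash
mkdir -p pics; cat > h.py <<'E'
import numpy as np, cv2
from scipy.spatial.transform import Rotation as R
from bench import monitor, imaging, order, spotter, ctrl
def Rq(q): return R.from_quat([q[1],q[2],q[3],q[0]])
def cam(n,save=None):
    c=imaging.camera(n)
    if save: cv2.imwrite(save,c["img"][:,:,::-1])
    return c
def world(c,p): return Rq(c["orientation"]).apply(p)+np.array(c["origin"])
def px(c,w):
    p=Rq(c["orientation"]).inv().apply(np.array(w)-c["origin"]); f=210/np.tan(np.radians(c["vfov"])/2)
    return np.array([c["cx"]+f*p[0]/p[2],c["cy"]+f*p[1]/p[2]])
def plane(c,uv,z):
    f=210/np.tan(np.radians(c["vfov"])/2)
    d=Rq(c["orientation"]).apply([(uv[0]-c["cx"])/f,(uv[1]-c["cy"])/f,1]);o=np.array(c["origin"])
    return o+d*(z-o[2])/d[2]
E
python3 - <<'E'
from h import *
np.set_printoptions(precision=3,suppress=True)
ims=[]
for n in ["top","side"]:
    c=cam(n,f"pics/{n}0.png"); ims.append(c["img"]); print(n,c["origin"],c["orientation"],c["vfov"])
    for t in ["fiddle","keeper_tab","keeper_hinge","ramekin1","ramekin2","ruler","ruler_grip","ruler_edge","brush","bottle","mug","jar","shaker"]:
        for d in spotter.tip_of(n,t)[:6]:
            w=world(c,d["at"]); print(t,round(d["confidence"],2),w,px(c,w).round())
o=monitor.get_obs(); print(o["time_s"],o["eef_pos"],o["eef_rot"],ctrl.tcp_to_grasp)
E
```

```text
top [ 0.514 -0.012  1.378] [-0.026  0.716 -0.698  0.018] 45.684291715579526
fiddle 0.78 [0.648 0.002 0.002] [280. 190.]
fiddle 0.28 [0.408 0.352 0.003] [151. 273.]
keeper_tab 0.75 [0.653 0.    0.092] [281. 184.]
keeper_hinge 0.75 [0.61  0.002 0.029] [280. 203.]
ramekin1 0.96 [ 0.544  0.12  -0.004] [237. 226.]
ramekin1 0.96 [ 0.758 -0.127  0.004] [328. 151.]
ramekin1 0.88 [ 0.595 -0.121 -0.   ] [324. 210.]
ramekin1 0.78 [ 0.449 -0.239  0.001] [366. 264.]
ramekin1 0.77 [0.544 0.034 0.   ] [268. 227.]
ramekin1 0.7 [ 0.564 -0.044  0.002] [296. 220.]
ramekin2 0.96 [ 0.544  0.12  -0.004] [237. 226.]
ramekin2 0.96 [ 0.758 -0.127  0.004] [328. 151.]
ramekin2 0.88 [ 0.595 -0.121 -0.   ] [324. 210.]
ramekin2 0.78 [ 0.449 -0.239  0.001] [366. 264.]
ramekin2 0.77 [0.544 0.034 0.   ] [268. 227.]
ramekin2 0.7 [ 0.564 -0.044  0.002] [296. 220.]
ruler 0.76 [ 0.404 -0.367 -0.003] [412. 282.]
ruler_grip 0.83 [ 0.4   -0.383  0.04 ] [422. 285.]
ruler_edge 0.98 [ 0.404 -0.334  0.002] [401. 281.]
brush 0.58 [0.408 0.354 0.002] [150. 273.]
bottle 0.76 [ 0.668  0.355 -0.002] [154. 179.]
mug 0.64 [ 0.646 -0.
[... 784 characters left out ...]
47  0.033 -0.002] [278. 246.]
ramekin2 0.8 [ 0.446 -0.239 -0.   ] [363. 204.]
ramekin2 0.71 [ 0.759 -0.127 -0.006] [252. 183.]
ramekin2 0.69 [ 0.596 -0.125 -0.   ] [296. 205.]
ramekin2 0.61 [ 0.545  0.116 -0.002] [259. 266.]
ruler 0.44 [ 0.596 -0.122  0.   ] [296. 205.]
ruler 0.37 [0.656 0.003 0.091] [251. 197.]
ruler_edge 0.78 [ 0.405 -0.331 -0.001] [391. 193.]
brush 0.88 [ 0.402  0.353 -0.004] [244. 367.]
bottle 0.63 [ 0.665  0.356 -0.002] [155. 307.]
mug 0.87 [ 0.642 -0.39  -0.005] [332. 153.]
jar 0.97 [ 0.774 -0.231 -0.005] [269. 163.]
shaker 0.92 [0.778 0.212 0.001] [165. 248.]
shaker 0.48 [ 0.775 -0.227 -0.009] [268. 165.]
1.4 [ 0.162 -0.552  0.192] [-0.     0.99   0.142  0.   ] 0.0187
```

View pics/top0.png

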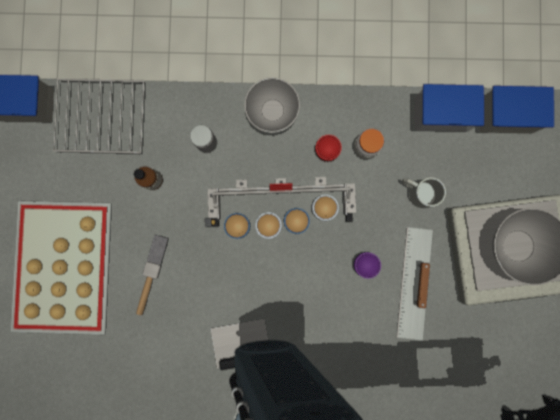

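View pics/side0.png

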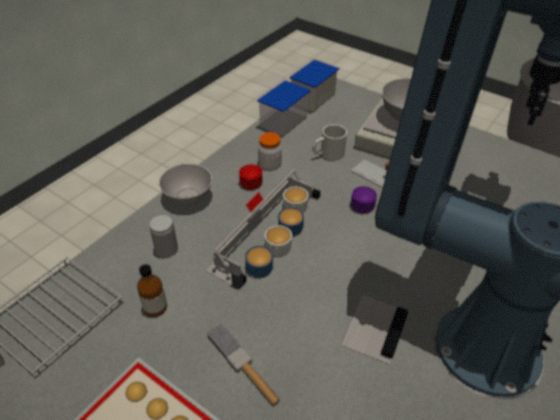

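The four ramekins are in the fiddle at (237,226) blue, (268,227) white, (296,220) blue and (324,208) white. The red one at (328,148) and the purple one at (367,264) are look-alikes. The ruler is on the right at (412,282), with its graduated edge on the left. I'll confirm this in an enlarged crop and get the yaws from it.

```bash
python3 - <<'E'
import cv2
a=cv2.imread("pics/top0.png")[135:345,190:450]
cv2.imwrite("pics/crop1.png",cv2.resize(a,None,fx=2.85,fy=2.85,interpolation=cv2.INTER_CUBIC))
E
```

```text
(no output)
```

View pics/crop1.png

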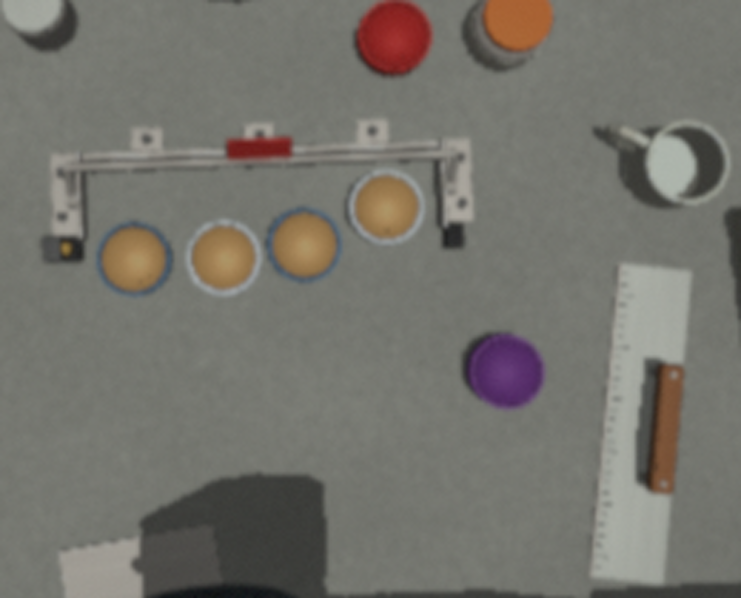

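```bash
python3 - <<'E'
from h import *
np.set_printoptions(precision=4,suppress=True)
c=cam("top")
P=lambda u,v,z:plane(c,(u/2.85+190,v/2.85+135),z)
for n,a,b,z in [("screws back",(60,173),(460,157),.003),("screws fr",(61,216),(462,203),.003),("rail",(84,160),(436,147),.032),("rulerL",(620,263),(591,577),.004),("rulerR",(692,270),(664,584),.004),("grip",(671,365),(662,490),.056)]:
    A,B=P(*a,z),P(*b,z); d=A-B; print(n,A,B,np.degrees(np.arctan2(d[1],d[0])),(A+B)/2,np.linalg.norm(d))
for n,a in [("r",(135,259)),("r",(224,258)),("r",(304,244)),("r",(385,207)),("purple",(507,370))]: print(n,P(*a,.045))
E
```

```text
screws back [0.6261 0.193  0.003 ] [ 0.6513 -0.1951  0.003 ] 93.70755986037682 [ 0.6387 -0.001   0.003 ] 0.3889104022307325
screws fr [0.5843 0.1906 0.003 ] [ 0.6066 -0.1978  0.003 ] 93.28588023036833 [ 0.5955 -0.0036  0.003 ] 0.3890108032177505
rail [0.6368 0.1662 0.032 ] [ 0.6574 -0.1683  0.032 ] 93.52794581237528 [ 0.6471 -0.001   0.032 ] 0.33515398598702695
rulerL [ 0.5523 -0.3507  0.004 ] [ 0.2531 -0.326   0.004 ] -4.715722792699767 [ 0.4027 -0.3383  0.004 ] 0.30029880961199684
rulerR [ 0.5474 -0.4199  0.004 ] [ 0.2484 -0.3953  0.004 ] -4.712636641763436 [ 0.3979 -0.4076  0.004 ] 0.2999698726961909
grip [ 0.458  -0.3857  0.056 ] [ 0.3435 -0.3783  0.056 ] -3.7056616928820088 [ 0.4007 -0.382   0.056 ] 0.11469370021175922
r [0.5435 0.1135 0.045 ]
r [0.5465 0.03   0.045 ]
r [ 0.5616 -0.0447  0.045 ]
r [ 0.5982 -0.1199  0.045 ]
purple [ 0.4489 -0.2365  0.045 ]
```

```bash
python3 -m pendant '[[[16,11,0,10.5,85],[16,11,0,10.5,85],[16,11,0,10.5,85],[16,11,0,10.5,85],[16,11,0,10.5,85],[16,11,0,10.5,85],[16,11,0,10.5,85],[16,11,0,10.5,85]]]'; python3 -m pendant '[[[16,11,0,10.5,85],[16,11,0,10.5,85],[16,11,0,10.5,85],[16,11,0,10.5,85],[16,11,0,10.5,85],[16,11,0,10.5,85],[14,15,0,10.5,85],[0,0,0,1.5,85]]]'
python3 - <<'E'
from h import *
np.set_printoptions(precision=4,suppress=True)
o=monitor.get_obs(); M=Rq(o["eef_rot"]).as_matrix(); print(o["eef_pos"],np.degrees(np.arctan2(M[1,0],M[0,0])),o["q"])
c=cam("wrist","pics/w1.png")
for t in ["ruler","ruler_grip","ruler_edge"]:
    for d in spotter.tip_of("wrist",t)[:2]: print(t,d["confidence"],world(c,d["at"]))
E
```

```text
time_s: 2.45
eef_pos: [0.2901, -0.4635, 0.1925]
eef_rot: [0.0, 0.638, 0.77, -0.0]
wrist_force: [-0.1, -0.1, -0.1]
opening: 0.992
time_s: 3.45
eef_pos: [0.4002, -0.382, 0.1925]
eef_rot: [0.0, 0.04, 0.999, 0.0]
wrist_force: [-0.8, -0.5, 0.2]
opening: 0.996
[ 0.4002 -0.382   0.1925] 175.44152049484032 [-0.9767  0.1327  1.662   0.0001  1.347  -2.468 ]
ruler 0.64 [ 0.4078 -0.3739 -0.0044]
ruler_grip 0.92 [ 0.3943 -0.3837  0.0447]
ruler_edge 0.77 [ 0.4037 -0.3315 -0.0008]
ruler_edge 0.32 [ 0.6438  0.0013 -0.0041]
```

View pics/w1.png

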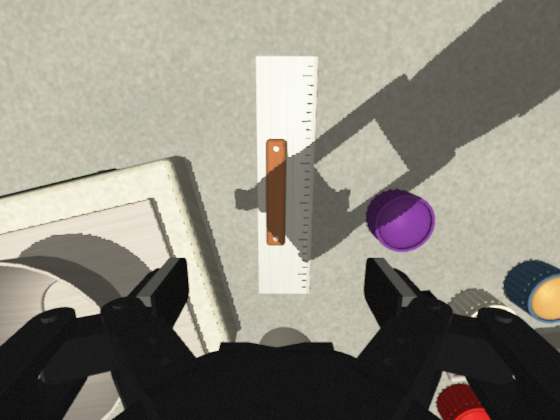

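```bash
python3 - <<'E'
from h import *
np.set_printoptions(precision=4,suppress=True)
c=cam("wrist")
for n,a,b,z in [("L",(256,56),(259,293),.004),("R",(318,56),(308,293),.004),("gripL",(267,140),(267,244),.056),("gripR",(286,140),(285,244),.056)]:
    A,B=plane(c,a,z),plane(c,b,z); d=B-A; print(n,A,B,np.degrees(np.arctan2(d[1],d[0])),(A+B)/2)
print(plane(c,(222,330),0.03))
E
```

```text
L [ 0.2473 -0.3934  0.004 ] [ 0.5459 -0.4197  0.004 ] -5.0237917510877965 [ 0.3966 -0.4065  0.004 ]
R [ 0.2532 -0.3235  0.004 ] [ 0.5516 -0.3515  0.004 ] -5.367895291154052 [ 0.4024 -0.3375  0.004 ]
gripL [ 0.3394 -0.3878  0.056 ] [ 0.4545 -0.3984  0.056 ] -5.269921459217038 [ 0.3969 -0.3931  0.056 ]
gripR [ 0.3411 -0.3681  0.056 ] [ 0.4562 -0.3779  0.056 ] -4.879691738827666 [ 0.3986 -0.373   0.056 ]
[ 0.5822 -0.4719  0.03  ]
```

```bash
python3 -m pendant '[[[-2,-1,-50,-0.5,85],[0,0,-50,0,85],[0,0,-45,0,85],[0,0,-22,0,85],[0,0,0,0,20],[0,0,0,0,5],[0,0,0,0,5],[0,0,0,0,5]]]'; python3 -m pendant '[[[0,0,0,0,5],[0,0,0,0,5],[0,0,8,0,5],[0,0,8,0,5]]]'
```

```text
time_s: 4.7
eef_pos: [0.3981, -0.3846, 0.0267]
eef_rot: [0.001, 0.045, 0.999, -0.001]
wrist_force: [-0.3, -0.3, -0.0]
opening: 0.134
time_s: 5.2
eef_pos: [0.3976, -0.3839, 0.0421]
eef_rot: [0.0, 0.045, 0.999, -0.0]
wrist_force: [0.6, -0.5, 0.6]
opening: 0.058
```

```bash
python3 - <<'E'
from h import *
np.set_printoptions(precision=4,suppress=True)
print(monitor.get_obs()["opening"])
a=cam("wrist"); b=cam("side")
for n,c in (("wrist",a),("side",b)):
  for t in ["ruler_grip","ruler_edge"]:
    for d in spotter.tip_of(n,t)[:2]: print(n,t,d["confidence"],world(c,d["at"]))
cv2.imwrite("pics/w2.png",np.hstack([cv2.resize(a["img"],(400,300)),cv2.resize(b["img"][60:300,280:560],(350,300))])[:,:,::-1])
E
```

```text
0.05791820086647618
wrist ruler_grip 0.79 [ 0.3951 -0.3852  0.042 ]
wrist ruler_edge 0.59 [ 0.4032 -0.3314 -0.0023]
```

View pics/w2.png

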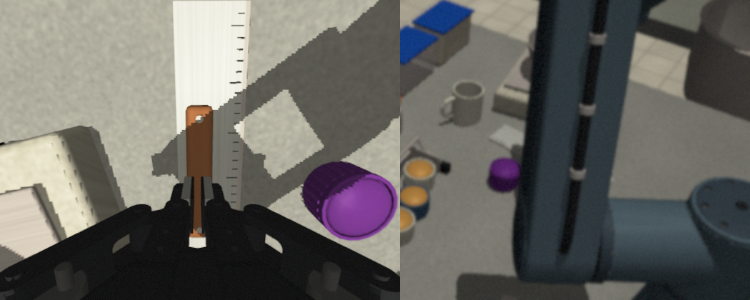

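```bash
python3 - <<'E'
from h import *
c=cam("wrist")
im=c["img"][:,:,::-1]; y0,x0,s=130,200,5.5
a=cv2.resize(im[y0:y0+105,x0:x0+145],None,fx=s,fy=s,interpolation=cv2.INTER_CUBIC)
o=monitor.get_obs(); T=np.array(o["eef_pos"]); M=Rq(o["eef_rot"]).as_matrix()
e=np.radians(-5.1); u=np.array([np.cos(e),np.sin(e),0]); v=np.array([-u[1],u[0],0]); g=np.array([.398,-.383,.056])
for w,col in [(T,(0,0,255)),(T-M[:,2]*.019,(255,0,0))]+[(g+i*.06*u+j*.011*v,(0,255,0)) for i in(-1,1) for j in(-1,1)]:
    p=(px(c,w)-[x0,y0])*s; print(p); cv2.circle(a,tuple(int(k) for k in p),4,col,-1)
cv2.imwrite("pics/w3.png",a)
E
```

```text
[418.20748745 594.51933204]
[418.12851399 655.32409621]
[314.4479639   82.86253091]
[534.78660887  82.66854198]
[ 332.02867471 1116.56641242]
[ 516.83861249 1116.45143496]
```

View pics/w3.png

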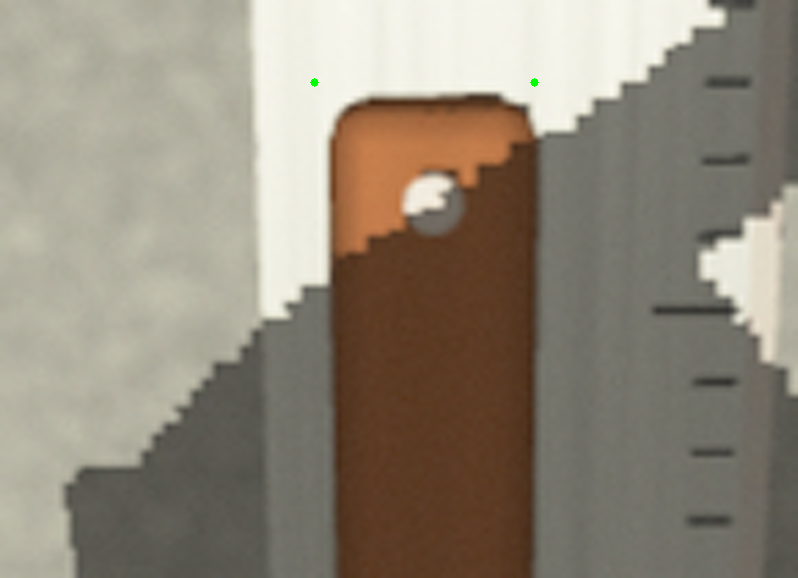

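```bash
cat > t.py <<'E'
from h import *
def shot():
    c=cam("wrist"); im=c["img"][:,:,::-1].copy()
    o=monitor.get_obs(); T=np.array(o["eef_pos"]); M=Rq(o["eef_rot"]).as_matrix()
    for w,col in [(T,(0,0,255)),(T-M[:,2]*.019,(255,0,0))]:
        p=px(c,w); cv2.circle(im,tuple(int(k) for k in p),2,col,-1)
    print(T,o["opening"],o["wrist_force"],c["origin"],c["vfov"],M[:,2])
    return cv2.resize(im[200:400,190:375],(395,427),interpolation=cv2.INTER_CUBIC)
E
python3 -c "
from t import *
cv2.imwrite('pics/a.png',shot())"
python3 -m pendant '[[[0,0,0,0,40],[0,0,0,0,40],[0,0,0,0,40],[0,0,0,0,40]]]'
python3 -c "
from t import *
cv2.imwrite('pics/w4.png',np.hstack([cv2.imread('pics/a.png'),shot()]))"
```

```text
[ 0.39742236 -0.38363996  0.04123235] 0.05794150003122799 [ 0.29572171 -0.05779318 -0.80029702] [ 0.33203926 -0.37769752  0.22243762] 70.75441570511988 [-2.97938720e-04  4.18492269e-04 -9.99999868e-01]
time_s: 6.1
eef_pos: [0.3976, -0.3838, 0.0415]
eef_rot: [-0.0, 0.045, 0.999, 0.0]
wrist_force: [0.2, -0.8, 0.5]
opening: 0.472
[ 0.39757795 -0.38383879  0.04147636] 0.4658421222628687 [ 0.26808615 -0.29068449  0.55057777] [ 0.33212817 -0.3778234   0.22260981] 70.75441570511988 [-1.20797465e-05 -1.00250570e-05 -1.00000000e+00]
```

View pics/w4.png

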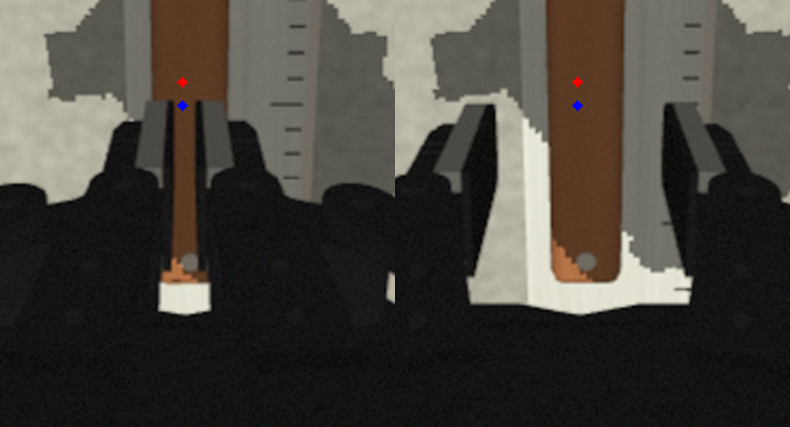

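```bash
python3 -m pendant '[[[0,0,-15,0,45],[0,0,-10,0,45],[0,0,-6,0,45],[0,0,0,0,45]]]'
python3 -c "
from t import *
cv2.imwrite('pics/w5.png',shot())"
```

```text
time_s: 6.65
eef_pos: [0.3972, -0.3833, 0.0096]
eef_rot: [-0.0, 0.045, 0.999, 0.001]
wrist_force: [0.6, -0.7, -0.4]
opening: 0.525
[ 0.39743955 -0.383672    0.01012581] 0.5269326303442271 [ 0.28485174  0.48851519 -0.69105568] [ 0.3318999  -0.37750524  0.19077378] 70.75441570511988 [-3.91793784e-04  5.73442999e-04 -9.99999759e-01]
```

View pics/w5.png

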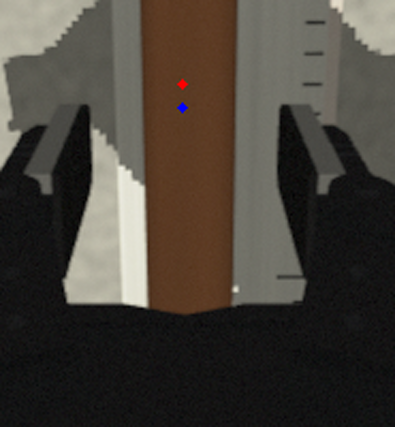

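```bash
python3 -m pendant '[[[0,0,-8,0,45],[0,0,-6,0,45],[0,0,0,0,45]]]';python3 -m pendant '[[[0,0,-6,0,45],[0,0,-3,0,45],[0,0,0,0,45]]]'
python3 -c "
from t import *
cv2.imwrite('pics/w6.png',shot())"
```

```text
time_s: 7.08
eef_pos: [0.3972, -0.3833, -0.0042]
eef_rot: [-0.0, 0.045, 0.999, 0.001]
wrist_force: [-0.9, 0.2, 0.1]
opening: 0.527
time_s: 7.45
eef_pos: [0.3974, -0.3836, -0.0129]
eef_rot: [-0.0, 0.045, 0.999, 0.0]
wrist_force: [-0.3, 0.4, 1.3]
opening: 0.528
[ 0.39754159 -0.38376075 -0.01261796] 0.5310401984818844 [-0.03674959  0.10448749  0.08713862] [ 0.33202741 -0.37767777  0.16830729] 70.75441570511988 [-1.14995814e-04  2.33249217e-04 -9.99999966e-01]
```

View pics/w6.png

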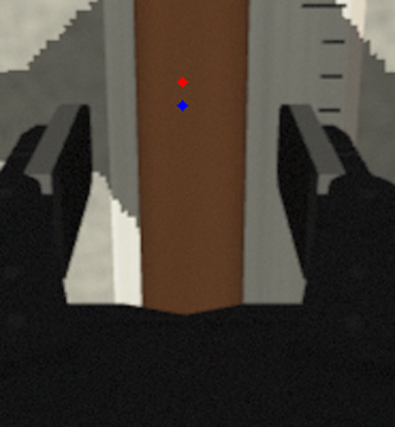

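The picture shows the pads straddling the bar (columns 90–280, bar at 137–248), and there is no contact even at a reported z of -13 mm. So the real fingertips sit about 40 mm above the reported TCP. Closing now.

```bash
python3 -m pendant '[[[0,0,0,0,5],[0,0,0,0,5],[0,0,0,0,5],[0,0,0,0,5],[0,0,0,0,5]]]'
```

```text
time_s: 8.12
eef_pos: [0.3978, -0.3842, -0.0122]
eef_rot: [0.0, 0.045, 0.999, -0.0]
wrist_force: [-1.0, 0.8, 2.6]
opening: 0.248
```

```bash
python3 -m pendant '[[[0,0,10,0,5],[0,0,20,0,5],[0,0,30,0,5],[0,0,30,0,5],[0,0,20,0,5],[0,0,0,0,5]]]'; python3 -m pendant '[[[6,46,0,-10.2,5],[6,46,0,-10.2,5],[6,46,0,-10.2,5],[6,46,0,-10.2,5],[6,46,0,-10.2,5],[6,46,0,-10.2,5],[6,46,0,-10.2,5],[6,46,0,-10.0,5]]]'; python3 -m pendant '[[[0,5,0,0,5],[0,0,0,0,5]]]'
python3 - <<'E'
from h import *
np.set_printoptions(precision=4,suppress=True)
o=monitor.get_obs(); M=Rq(o["eef_rot"]).as_matrix(); print(np.degrees(np.arctan2(M[1,0],M[0,0])),o["q"])
for n in ["wrist","top","side"]:
  c=cam(n,f"pics/{n}7.png")
  for t in ["ruler","ruler_grip","ruler_edge"]:
    for d in spotter.tip_of(n,t)[:1]: print(n,t,round(d["confidence"],2),world(c,d["at"]),px(c,world(c,d["at"])))
E
```

```text
time_s: 8.88
eef_pos: [0.3981, -0.3846, 0.0991]
eef_rot: [0.001, 0.045, 0.999, -0.001]
wrist_force: [0.4, -0.6, -3.5]
opening: 0.24
time_s: 9.88
eef_pos: [0.4442, -0.0158, 0.0962]
eef_rot: [-0.001, 0.685, 0.728, -0.0]
wrist_force: [1.5, -0.0, -3.9]
opening: 0.247
time_s: 10.12
eef_pos: [0.4446, -0.0123, 0.0966]
eef_rot: [-0.001, 0.682, 0.731, -0.001]
wrist_force: [-0.1, -0.6, -2.8]
opening: 0.247
93.9792597370228 [-0.2955  0.0023  2.0104 -0.0005  1.1307 -0.3647]
wrist ruler 0.83 [ 0.4582 -0.0125  0.1059] [297.6332 245.2741]
wrist ruler_grip 0.79 [ 0.441  -0.0163  0.1524] [267.3018 286.4657]
wrist ruler_edge 0.8 [ 0.493  -0.0085  0.1051] [353.9768 242.4832]
top ruler 0.68 [ 0.4592 -0.0108  0.1083] [282.9727 259.7586]
top ruler_grip 0.84 [ 0.446  -0.0166  0.1514] [285.1886 265.9887]
top ruler_edge 0.71 [ 0.4941 -0.0132  0.1115] [284.2782 245.9848]
side ruler 0.86 [ 0.4585 -0.0178  0.1036] [318.7854 221.2223]
side ruler_grip 0.62 [ 0.4437 -0.0163  0.1534] [324.9041 209.4759]
side ruler_edge 0.6 [ 0.4922 -0.0071  0.1077] [305.0271 216.7545]
```

View pics/wrist7.png

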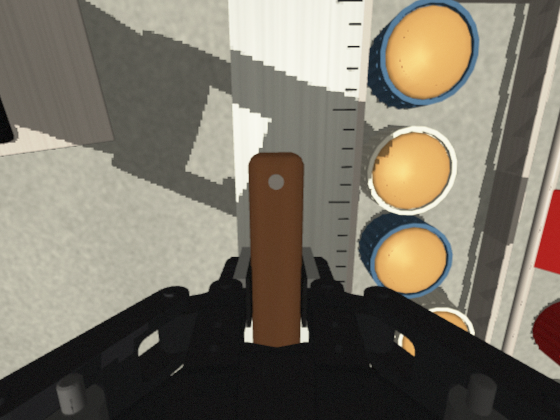

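```bash
python3 - <<'E'
from h import *
np.set_printoptions(precision=4,suppress=True)
c=cam("wrist"); g=cv2.cvtColor(c["img"],cv2.COLOR_RGB2GRAY).astype(int)
for r in (5,40,75,100,140,170,200,230,260):
    row=g[r]; d=np.abs(np.diff(row)); print(r,[(int(k+225),int(d[k+225])) for k in np.argsort(-d[225:255])[:2]],[(int(k+340),int(d[k+340])) for k in np.argsort(-d[340:385])[:3]])
z=.1088+.004
for a,b in [((229,0),(240,240)),((373,0),(352,270))]:
    A,B=plane(c,a,z),plane(c,b,z); e=A-B; print(A,B,np.degrees(np.arctan2(e[1],e[0])))
t=cam("top","pics/top8.png")
E
python3 -c "
import cv2
a=cv2.imread('pics/top8.png')[165:285,200:360]
cv2.imwrite('pics/crop8.png',cv2.resize(a,None,fx=4.9,fy=4.9,interpolation=cv2.INTER_CUBIC))"
```

```text
5 [(227, 37), (228, 19)] [(372, 23), (371, 18), (364, 9)]
40 [(228, 27), (229, 26)] [(369, 66), (370, 62), (379, 42)]
75 [(230, 17), (231, 12)] [(367, 131), (366, 52), (380, 47)]
100 [(231, 28), (232, 26)] [(362, 68), (374, 54), (363, 44)]
140 [(232, 34), (233, 26)] [(379, 19), (378, 15), (362, 10)]
170 [(248, 98), (247, 74)] [(372, 44), (369, 29), (373, 29)]
200 [(234, 41), (248, 32)] [(374, 73), (382, 63), (357, 48)]
230 [(237, 32), (236, 29)] [(359, 60), (355, 42), (358, 35)]
260 [(226, 78), (227, 44)] [(360, 67), (368, 42), (361, 38)]
[0.4142 0.1139 0.1128] [ 0.4239 -0.0097  0.1128] 94.47046351185124
[0.484  0.1185 0.1128] [ 0.493  -0.0246  0.1128] 93.57894232231632
```

View pics/crop8.png

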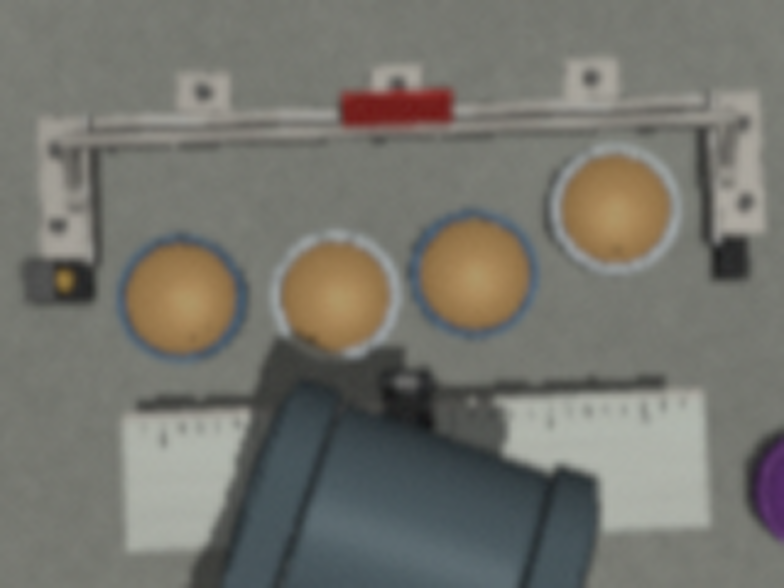

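```bash
python3 -m pendant '[[[0,0,-30,-0.2,5],[0,0,-30,0,5],[0,0,-25,0,5],[0,0,-14,0,5],[0,0,-6,0,5],[0,0,0,0,5]]]'; python3 - <<'E'
from h import *
np.set_printoptions(precision=4,suppress=True)
for n in ["wrist","top","side"]:
  c=cam(n)
  for t in ["ruler","ruler_edge","fiddle","keeper_hinge"]:
    for d in spotter.tip_of(n,t)[:1]: print(n,t,round(d["confidence"],2),world(c,d["at"]))
E
```

```text
time_s: 11.58
eef_pos: [0.4457, -0.0127, -0.0073]
eef_rot: [0.0, 0.685, 0.729, 0.0]
wrist_force: [-0.6, 0.6, -3.7]
opening: 0.247
wrist ruler 0.96 [ 0.4616 -0.0158  0.0019]
wrist ruler_edge 0.91 [ 0.4916 -0.0112  0.0012]
top ruler 0.66 [ 0.4588 -0.0114  0.0001]
top ruler_edge 0.97 [ 0.4931 -0.0126  0.0083]
top fiddle 0.92 [0.6468 0.0024 0.0028]
top keeper_hinge 0.58 [ 0.6129 -0.0044  0.027 ]
side ruler 0.81 [ 0.4572 -0.0153  0.0024]
side ruler_edge 0.76 [ 0.492  -0.006   0.0001]
side fiddle 0.77 [0.6478 0.0027 0.001 ]
side keeper_hinge 0.65 [ 0.609  -0.003   0.0306]
```

```bash
python3 -m pendant '[[[0,0,-3,0,5],[5,0.3,0,0,5],[5,0.3,0,0,5],[5,0.3,0,0,5],[5,0.3,0,0,5],[5,0.3,0,0,5],[5,0.3,0,0,5],[5,0.3,0,0,5]]]'; python3 -m pendant '[[[5,0.3,0,0,5],[5,0.3,0,0,5],[5,0.3,0,0,5],[5,0.3,0,0,5],[5,0.3,0,0,5],[5,0.3,0,0,5],[3,0.2,0,0,5],[0,0,0,0,5]]]'; python3 - <<'E'
from h import *
np.set_printoptions(precision=4,suppress=True)
o=monitor.get_obs(); print(o["torque"])
for n in ["wrist","top","side"]:
  c=cam(n,f"pics/{n}9.png")
  for t in ["ruler_edge","ramekin1"]:
    for d in spotter.tip_of(n,t)[:6]: print(n,t,round(d["confidence"],2),world(c,d["at"]))
E
```

```text
time_s: 13.32
eef_pos: [0.4798, -0.0103, -0.0108]
eef_rot: [-0.001, 0.684, 0.729, -0.001]
wrist_force: [-4.3, -0.3, -1.8]
opening: 0.249
time_s: 14.32
eef_pos: [0.5138, -0.0085, -0.0105]
eef_rot: [0.0, 0.685, 0.729, 0.0]
wrist_force: [-2.6, -0.4, -4.7]
opening: 0.245
[-0.035   0.5051  0.0064]
wrist ruler_edge 0.83 [ 0.5618 -0.0087  0.001 ]
wrist ramekin1 0.64 [ 0.5976 -0.0399 -0.0005]
wrist ramekin1 0.61 [0.5885 0.1182 0.001 ]
wrist ramekin1 0.57 [0.5888 0.0365 0.0019]
wrist ramekin1 0.49 [ 0.5591 -0.0067  0.0007]
top ruler_edge 0.38 [0.6546 0.0013 0.0925]
top ramekin1 0.9 [ 0.5992 -0.1195  0.0001]
top ramekin1 0.87 [ 0.4475 -0.2355  0.0019]
top ramekin1 0.72 [ 0.586   0.1192 -0.0011]
top ramekin1 0.68 [0.5898 0.0321 0.0013]
top ramekin1 0.58 [ 0.76   -0.1282  0.0022]
side ruler_edge 0.62 [ 0.5626 -0.0061 -0.0001]
side ramekin1 0.82 [ 0.4433 -0.2363 -0.0027]
side ramekin1 0.78 [ 0.7616 -0.1298 -0.0026]
side ramekin1 0.68 [ 0.5961 -0.04   -0.0023]
side ramekin1 0.65 [ 0.5916  0.0335 -0.0004]
side ramekin1 0.61 [ 0.5832  0.1188 -0.001 ]
```

```bash
python3 -m pendant '[[[3,0.2,0,0,5],[3,0.2,0,0,5],[3,0.2,0,0,5],[2,0.1,0,0,5],[1,0,0,0,5],[0,0,0,0,5]]]'; python3 -m pendant '[[[1,0.1,0,0,5],[1,0,0,0,5],[0,0,0,0,5]]]'; python3 -m pendant '[[[1,0.1,0,0,5],[1,0,0,0,5],[0,0,0,0,5]]]';  python3 -c "
from h import *
print(monitor.get_obs()['torque'])"
```

```text
time_s: 15.52
eef_pos: [0.525, -0.0077, -0.0107]
eef_rot: [-0.0, 0.685, 0.729, -0.0]
wrist_force: [-3.8, -0.0, -1.3]
opening: 0.248
time_s: 15.9
eef_pos: [0.5275, -0.0076, -0.0107]
eef_rot: [-0.0, 0.685, 0.729, 0.0]
wrist_force: [-3.2, -0.6, -3.9]
opening: 0.243
time_s: 16.27
eef_pos: [0.5296, -0.0076, -0.0106]
eef_rot: [0.0, 0.685, 0.729, 0.0]
wrist_force: [-2.9, -0.2, -3.4]
opening: 0.248
[0.01107568 0.63679698 0.03017279]
```

```bash
for i in 1; do python3 -m pendant '[[[1,0.1,0,0,5],[0,0,0,0,5]]]'; python3 -c "
from h import *
print(monitor.get_obs()['torque'])"; python3 -m pendant '[[[1,0,0,0,5],[0,0,0,0,5]]]';  python3 -c "
from h import *
print(monitor.get_obs()['torque'])"; done; python3 - <<'E'
from h import *
np.set_printoptions(precision=4,suppress=True)
for n in ["wrist","top","side"]:
  c=cam(n,f"pics/{n}10.png")
  for t in ["ruler_edge","ramekin1"]:
    for d in spotter.tip_of(n,t)[:6]:
      w=world(c,d["at"]); r=(w-[.647,.001,0]); print(n,t,round(d["confidence"],2),w,"x_f",round((r[0]*.998+r[1]*.061)*1000,1))
E
```

```text
time_s: 16.52
eef_pos: [0.5306, -0.0075, -0.0105]
eef_rot: [0.0, 0.685, 0.729, 0.0]
wrist_force: [-3.5, -1.0, -5.3]
opening: 0.243
[-0.07977988  0.70151243 -0.00284719]
time_s: 16.77
eef_pos: [0.5312, -0.0074, -0.0105]
eef_rot: [-0.0, 0.685, 0.729, -0.0]
wrist_force: [-4.3, -0.8, -2.0]
opening: 0.249
[ 0.01213858  0.98867513 -0.14335405]
wrist ruler_edge 0.65 [ 0.5774 -0.0071  0.0036] x_f -69.9
wrist ramekin1 0.8 [ 0.6152 -0.037  -0.0006] x_f -34.1
wrist ramekin1 0.76 [0.6062 0.1221 0.0006] x_f -33.3
wrist ramekin1 0.61 [ 0.6077  0.0381 -0.0014] x_f -36.9
top ruler_edge 0.71 [0.6466 0.0026 0.0011] x_f -0.3
top ramekin1 0.92 [ 0.6039  0.1227 -0.001 ] x_f -35.6
top ramekin1 0.88 [ 0.6164 -0.1148  0.0021] x_f -37.6
top ramekin1 0.8 [0.6097 0.0368 0.0017] x_f -35.1
top ramekin1 0.58 [ 0.6175 -0.0406  0.0023] x_f -32.0
top ramekin1 0.57 [ 0.4486 -0.2343  0.0038] x_f -212.3
top ramekin1 0.56 [ 0.7582 -0.1289  0.0014] x_f 103.1
side ruler_edge 0.89 [ 0.5757 -0.0027 -0.0026] x_f -71.4
side ruler_edge 0.64 [ 0.4029  0.3526 -0.0016] x_f -222.2
side ramekin1 0.75 [ 0.7626 -0.1273 -0.0011] x_f 107.6
side ramekin1 0.69 [ 0.6127 -0.037   0.0003] x_f -36.6
side ramekin1 0.68 [ 0.601   0.119  -0.0011] x_f -38.8
side ramekin1 0.56 [ 0.6096  0.035  -0.0007] x_f -35.3
side ramekin1 0.55 [ 0.4495 -0.2413 -0.002 ] x_f -211.8
```

```bash
C="from h import *
print(monitor.get_obs()['torque'],monitor.get_obs()['wrist_force'])"
python3 -m pendant '[[[1,0.1,0,0,5],[0,0,0,0,5]]]'; python3 -c "$C"; python3 -m pendant '[[[0,0,0,-0.3,5],[0,0,0,0,5]]]';  python3 -c "$C"; python3 -m pendant '[[[1,0,0,0,5],[0,0,0,0,5]]]';  python3 -c "$C"
```

```text
time_s: 17.48
eef_pos: [0.5315, -0.0072, -0.0106]
eef_rot: [-0.001, 0.685, 0.729, -0.001]
wrist_force: [-8.1, -0.5, -0.0]
opening: 0.246
[-0.05982153  1.38287599 -0.28887683] [-8.0647991  -0.50970402 -0.0170379 ]
time_s: 17.73
eef_pos: [0.5316, -0.0072, -0.0106]
eef_rot: [-0.001, 0.686, 0.727, -0.001]
wrist_force: [-6.3, 0.1, -0.8]
opening: 0.252
[-0.02671373  1.27777472  0.00132337] [-6.32560404  0.1472217  -0.80951306]
time_s: 17.98
eef_pos: [0.5317, -0.0072, -0.0107]
eef_rot: [-0.001, 0.686, 0.727, -0.001]
wrist_force: [-10.8, -0.3, 1.5]
opening: 0.246
[-0.11837267  1.81391105  0.00915285] [-10.82105426  -0.3269349    1.51660572]
```

```bash
python3 -m pendant '[[[-3,-0.2,0,0,5],[-7,-0.4,0,0,5],[-15,-1,0,0,5],[-20,-1,0,0,5],[-25,-1.5,0,0,5],[-25,-1.5,0,0,5],[-20,-1.5,0,0,5],[-15,-1,0,0,5]]]';  python3 -m pendant '[[[-10,-0.5,0,0,5],[0,0,-1,0,5],[0,0,-0.5,0,5],[0,0,0,0,5]]]'; python3 - <<'E'
from h import *
np.set_printoptions(precision=4,suppress=True)
for n in ["wrist","top","side"]:
  c=cam(n,f"pics/{n}11.png")
  for t in ["ruler_edge","ruler","ramekin1"]:
    for d in spotter.tip_of(n,t)[:6]:
      w=world(c,d["at"]); r=(w-[.647,.001,0]); print(n,t,round(d["confidence"],2),w,"x_f",round((r[0]*.998+r[1]*.061)*1000,1))
E
```

```text
time_s: 18.98
eef_pos: [0.4036, -0.0158, -0.01]
eef_rot: [0.001, 0.687, 0.727, 0.001]
wrist_force: [1.1, -0.5, -1.9]
opening: 0.249
time_s: 19.48
eef_pos: [0.3941, -0.0161, -0.0119]
eef_rot: [0.0, 0.686, 0.727, 0.0]
wrist_force: [-0.3, 0.2, -1.7]
opening: 0.248
wrist ruler_edge 0.7 [ 0.4394 -0.0139 -0.0007] x_f -208.1
wrist ruler 0.67 [ 0.4095 -0.02   -0.0049] x_f -238.3
top ruler_edge 0.62 [ 0.442  -0.0159  0.0028] x_f -205.6
top ruler 0.59 [ 0.4087 -0.0162 -0.002 ] x_f -238.9
top ruler 0.48 [ 0.6178 -0.0392 -0.001 ] x_f -31.6
top ruler 0.4 [ 0.6045  0.1214 -0.0015] x_f -35.1
top ramekin1 0.93 [ 0.6107  0.0374 -0.001 ] x_f -34.0
top ramekin1 0.85 [ 0.6175 -0.1162 -0.0027] x_f -36.6
top ramekin1 0.75 [ 0.4465 -0.2386  0.0005] x_f -214.7
top ramekin1 0.71 [ 0.7603 -0.1317  0.0011] x_f 105.0
top ramekin1 0.69 [ 0.6031  0.121  -0.0013] x_f -36.5
top ramekin1 0.57 [ 0.6164 -0.0432  0.0019] x_f -33.3
side ruler_edge 0.72 [0.6556 0.0039 0.0885] x_f 8.7
side ruler_edge 0.56 [ 0.4422 -0.0073 -0.0021] x_f -204.9
side ruler 0.88 [ 0.4037 -0.0195 -0.0039] x_f -244.0
side ramekin1 0.9 [ 0.7602 -0.1271 -0.0024] x_f 105.1
side ramekin1 0.87 [ 0.6015  0.1212 -0.0006] x_f -38.1
side ramekin1 0.73 [ 0.6121 -0.0377 -0.0005] x_f -37.2
side ramekin1 0.64 [ 0.4476 -0.2388 -0.001 ] x_f -213.6
side ramekin1 0.62 [ 0.6083  0.0361 -0.0018] x_f -36.5
```

```bash
python3 -c "
import cv2,numpy as np
a=cv2.imread('pics/top11.png')[160:300,195:365]; b=cv2.imread('pics/side11.png')[170:300,190:370]
a=cv2.resize(a,(425,350),interpolation=cv2.INTER_CUBIC); b=cv2.resize(b,(375,350),interpolation=cv2.INTER_CUBIC)
cv2.imwrite('pics/chk.png',np.hstack([a,b]))"
```

```text
(no output)
```

View pics/chk.png

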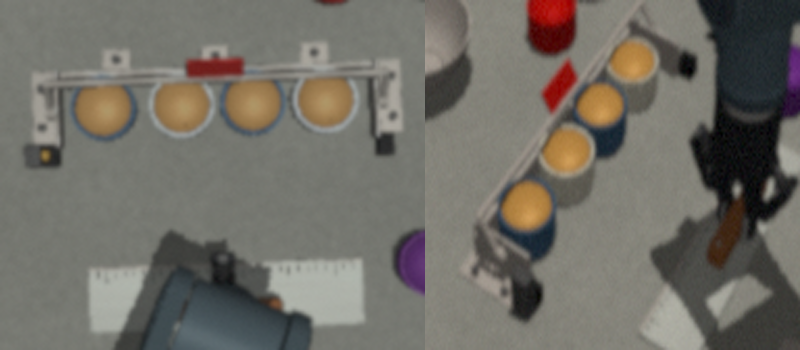

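The check picture shows all four ramekins in a straight row at the rail, and the ruler 100 mm clear of the fiddle. Next I'll release it, rise, and calibrate the real fingertip height with a gentle touch on bare worktop.

```bash
python3 -m pendant '[[[0,0,-0.7,0,5],[0,0,0,0,5]]]'; python3 -m pendant '[[[0,0,0,0,45],[0,0,0,0,45],[0,0,0,0,45],[0,0,10,0,45],[0,0,30,0,45],[0,0,40,0,45]]]'; python3 -m pendant '[[[13,0,0,-10,0],[13,0,0,-10,0],[13,0,0,-10,0],[13,0,0,-10,0],[13,0,0,-10,0],[13,0,0,-10,0],[13,0,0,-10,0],[13,0,0,-10,0]]]'; python3 -m pendant '[[[0,0,-20,-10,0],[0,0,-30,0,0],[0,0,-25,0,0],[0,0,-15,0,0],[0,0,-5,0,0],[0,0,0,0,0]]]'
```

```text
time_s: 20.32
eef_pos: [0.3935, -0.016, -0.0122]
eef_rot: [-0.0, 0.686, 0.727, -0.0]
wrist_force: [-3.9, 0.9, 6.2]
opening: 0.248
time_s: 21.08
eef_pos: [0.3926, -0.0157, 0.0681]
eef_rot: [-0.001, 0.687, 0.727, -0.0]
wrist_force: [-0.3, -0.8, -0.2]
opening: 0.525
time_s: 22.08
eef_pos: [0.498, -0.016, 0.068]
eef_rot: [0.0, 0.994, 0.113, 0.0]
wrist_force: [-0.4, 0.2, -0.0]
opening: -0.002
time_s: 22.82
eef_pos: [0.4978, -0.0161, -0.0273]
eef_rot: [0.0, 1.0, 0.029, 0.0]
wrist_force: [0.1, 0.0, 0.9]
opening: 0.002
```

```bash
python3 -m pendant '[[[0,0,-3,0,0],[0,0,0,0,0]]]'; python3 -m pendant '[[[0,0,-3,0,0],[0,0,0,0,0]]]'; python3 -m pendant '[[[0,0,-2,0,0],[0,0,0,0,0]]]'
```

```text
time_s: 23.08
eef_pos: [0.4978, -0.0161, -0.0303]
eef_rot: [0.0, 1.0, 0.029, 0.0]
wrist_force: [0.7, -0.7, 0.1]
opening: -0.001
time_s: 23.32
eef_pos: [0.4972, -0.0159, -0.0339]
eef_rot: [-0.0, 1.0, 0.029, -0.0]
wrist_force: [0.7, -1.3, -0.2]
opening: -0.001
time_s: 23.58
eef_pos: [0.4972, -0.0159, -0.0359]
eef_rot: [-0.0, 1.0, 0.029, -0.0]
wrist_force: [-0.8, 0.4, 0.4]
opening: 0.006
```

```bash
python3 -m pendant '[[[0,0,-2,0,0],[0,0,0,0,0]]]'; python3 -m pendant '[[[0,0,-2,0,0],[0,0,0,0,0]]]'; python3 -m pendant '[[[0,0,-2,0,0],[0,0,0,0,0]]]'
```

```text
time_s: 23.82
eef_pos: [0.4973, -0.016, -0.0379]
eef_rot: [-0.0, 1.0, 0.029, -0.0]
wrist_force: [-0.4, 0.3, -0.1]
opening: 0.0
time_s: 24.08
eef_pos: [0.4976, -0.016, -0.0388]
eef_rot: [0.0, 1.0, 0.029, -0.0]
wrist_force: [-4.9, 1.1, 11.8]
opening: 0.004
time_s: 24.32
eef_pos: [0.4977, -0.016, -0.0389]
eef_rot: [0.0, 1.0, 0.029, -0.0]
wrist_force: [-12.8, 1.8, 35.5]
opening: -0.006
```

```bash
python3 -m pendant '[[[0,0,25,0,0],[0,0,60,0,0],[0,0,60,0,0],[45,5,0,0,0],[50,5,0,0,0],[50,5,0,0,0],[45,5,0,0,0],[7,0,0,0,0]]]'; python3 -m pendant '[[[0,0,-25,0,0],[0,0,-25,0,0],[0,0,-15,0,0],[0,0,0,0,0]]]'; python3 - <<'E'
from h import *
np.set_printoptions(precision=4,suppress=True)
for n in ["wrist","top","side"]:
  c=cam(n,f"pics/{n}12.png")
  for t in ["keeper_tab","keeper_hinge"]:
    for d in spotter.tip_of(n,t)[:2]: print(n,t,round(d["confidence"],2),world(c,d["at"]))
E
```

```text
time_s: 25.32
eef_pos: [0.6961, 0.0043, 0.1023]
eef_rot: [-0.0, 1.0, 0.029, 0.0]
wrist_force: [-0.1, 0.9, 0.0]
opening: -0.003
time_s: 25.82
eef_pos: [0.6928, 0.0041, 0.0368]
eef_rot: [-0.0, 1.0, 0.029, -0.002]
wrist_force: [0.3, 0.3, 0.0]
opening: 0.001
wrist keeper_tab 0.79 [0.6526 0.0003 0.0885]
top keeper_tab 0.89 [0.6554 0.0013 0.0907]
top keeper_tab 0.65 [ 0.7754 -0.2342 -0.0007]
top keeper_hinge 0.94 [0.6071 0.0022 0.0274]
side keeper_tab 0.9 [0.6541 0.0047 0.0929]
side keeper_hinge 0.95 [ 0.609  -0.0009  0.0256]
side keeper_hinge 0.44 [ 0.6034  0.1213 -0.0014]
```

```bash
python3 -m pendant '[[[-15,-0.9,0,0,0],[-12,-0.7,2,0,0],[-12,-0.7,4,0,0],[-11,-0.7,5,0,0],[-10,-0.6,3,0,0],[-10,-0.6,1,0,0],[0,0,0,0,0]]]'; cat > k.py <<'E'
from h import *
np.set_printoptions(precision=4,suppress=True)
o=monitor.get_obs(); print("tip",o["eef_pos"]+np.array([0,0,.0385]))
for n in ["wrist","top","side"]:
  c=cam(n)
  for d in spotter.tip_of(n,"keeper_tab")[:1]:
    w=world(c,d["at"]); print(n,round(d["confidence"],2),w,"theta",np.degrees(np.arctan2(w[2]-.03,.61-w[0])))
E
python3 k.py
```

```text
time_s: 27.15
eef_pos: [0.6233, -0.0001, 0.0531]
eef_rot: [-0.0, 1.0, 0.029, -0.001]
wrist_force: [-0.0, -0.6, 0.0]
opening: 0.001
tip [ 0.6233 -0.0001  0.0916]
top 0.36 [ 0.7777  0.2101 -0.0057] theta -167.9968534555497
side 0.97 [ 0.6089 -0.001   0.1054] theta 89.18158684785294
```

Works as planned: the tab is at 89°. Continuing over the top.

```bash
python3 -m pendant '[[[-12,-0.7,1,0,0],[-11,-0.7,1,0,0],[-10,-0.6,-4,0,0],[-11,-0.7,-6,0,0],[-7,-0.4,-6,0,0],[-7,-0.4,-6,0,0],[0,0,0,0,0]]]'; python3 k.py
```

```text
time_s: 28.32
eef_pos: [0.5652, -0.0035, 0.0323]
eef_rot: [-0.0, 1.0, 0.029, -0.001]
wrist_force: [0.1, -0.7, -0.2]
opening: -0.001
tip [ 0.5652 -0.0035  0.0708]
side 0.68 [ 0.5478 -0.0042  0.0712] theta 33.52531219165861
```

```bash
python3 -m pendant '[[[-9,-0.5,-4,0,0],[-8,-0.5,-7,0,0],[-4,-0.2,-6,0,0],[-2,-0.1,-6,0,0],[0,0,0,0,0]]]'; python3 k.py;  python3 -m pendant '[[[0,0,-6,0,0],[0,0,-5,0,0],[0,0,-3,0,0],[0,0,0,0,0]]]'; python3 k.py
```

```text
time_s: 29.25
eef_pos: [0.5428, -0.0049, 0.0096]
eef_rot: [-0.0, 1.0, 0.029, -0.001]
wrist_force: [-0.9, 0.2, 0.1]
opening: -0.0
tip [ 0.5428 -0.0049  0.0481]
side 0.63 [ 0.5356 -0.0029  0.0411] theta 8.467561253684707
time_s: 30.05
eef_pos: [0.5431, -0.0049, -0.0042]
eef_rot: [-0.0, 1.0, 0.029, -0.0]
wrist_force: [0.3, -0.1, 0.1]
opening: 0.001
tip [ 0.5431 -0.0049  0.0343]
side 0.68 [ 0.5334 -0.0043  0.0273] theta -2.022124224440313
```

```bash
python3 -m pendant '[[[0,0,-2,0,0],[0,0,-1,0,0],[0,0,0,0,0]]]'; python3 -m pendant '[[[0,0,-1,0,0],[0,0,0,0,0]]]'
```

```text
time_s: 30.72
eef_pos: [0.5434, -0.005, -0.0067]
eef_rot: [0.0, 1.0, 0.029, -0.0]
wrist_force: [-0.8, -0.2, 0.2]
opening: 0.003
time_s: 30.98
eef_pos: [0.5435, -0.005, -0.0068]
eef_rot: [0.0, 1.0, 0.029, -0.0]
wrist_force: [-3.8, 0.9, 9.4]
opening: -0.001
```

```bash
python3 -m pendant '[[[0,0,10,0,0],[0,0,40,0,0],[0,0,60,0,0],[0,0,60,0,0],[-40,-50,20,0,0],[-40,-60,0,0,0],[-30,-60,0,0,0],[0,0,0,0,0]]]'; python3 k.py; python3 - <<'E'
from h import *
np.set_printoptions(precision=4,suppress=True)
for n in ["top","side"]:
  c=cam(n,f"pics/{n}_end.png")
  for t in ["keeper_tab","ruler","ruler_edge","ramekin1","brush","bottle","mug","jar","shaker"]:
    for d in spotter.tip_of(n,t)[:6 if t=="ramekin1" else 1]:
      w=world(c,d["at"]); r=(w-[.647,.001,0]); print(n,t,round(d["confidence"],2),w,"x_f",round((r[0]*.998+r[1]*.061)*1000,1))
c=cam("top"); h=cv2.cvtColor(c["img"],cv2.COLOR_RGB2HSV)
m=((h[...,0]<8)|(h[...,0]>172))&(h[...,1]>150); m[:, :255]=0; m[:,310:]=0; m[:170]=0
ys,xs=np.nonzero(m); print("red tab px",len(xs),xs.mean(),ys.mean(),plane(c,(xs.mean(),ys.mean()),.032))
E
```

```text
time_s: 31.98
eef_pos: [0.4421, -0.163, 0.1816]
eef_rot: [0.001, 1.0, 0.025, 0.0]
wrist_force: [-0.3, 0.9, -0.5]
opening: 0.001
tip [ 0.4421 -0.163   0.2201]
wrist 0.74 [ 0.5309 -0.0037  0.0221] theta -5.67338098252267
top 0.82 [ 0.5301 -0.0051  0.0293] theta -0.4766554021436943
side 0.8 [ 0.5339 -0.006   0.0287] theta -0.9502819226817054
top keeper_tab 0.77 [ 0.5341 -0.0034  0.0269] x_f -112.9
top ruler 0.63 [ 0.4095 -0.0148 -0.0019] x_f -237.9
top ruler_edge 0.61 [ 0.4416 -0.0174  0.0032] x_f -206.2
top ramekin1 0.9 [ 0.6072  0.0344 -0.002 ] x_f -37.7
top ramekin1 0.87 [ 0.7571 -0.1295  0.0007] x_f 101.9
top ramekin1 0.85 [0.6036 0.1195 0.0003] x_f -36.1
top ramekin1 0.66 [ 0.6182 -0.1199  0.0024] x_f -36.1
top ramekin1 0.61 [ 0.6167 -0.0413 -0.0003] x_f -32.9
top ramekin1 0.37 [ 0.3952 -0.0164  0.0423] x_f -252.4
top brush 0.66 [0.4032 0.3524 0.0005] x_f -221.9
top bottle 0.72 [ 0.6679  0.3557 -0.0029] x_f 42.5
top mug 0.59 [ 0.6179 -0.1181  0.0018] x_f -36.3
top jar 0.57 [ 0.7753 -0.2322  0.0002] x_f 113.8
top shaker 0.77 [ 0.7756  0.2138 -0.0023] x_f 141.3
side keeper_tab 0.86 [ 0.5356 -0.0078  0.0288] x_f -111.7
side ruler 0.66 [ 0.4036 -0.0159 -0.0026] x_f -243.9
side ruler_edge 0.61 [ 0.4374 -0.0108 -0.0033] x_f -209.9
side ramekin1 0.96 [ 0.6034  0.1243 -0.0047] x_f -36.0
side ramekin1 0.92 [ 0.4453 -0.24   -0.0044] x_f -216.0
side ramekin1 0.83 [ 0.608   0.0358 -0.0002] x_f -36.8
side ramekin1 0.78 [ 0.6146 -0.036  -0.004 ] x_f -34.6
side ramekin1 0.69 [ 0.7622 -0.1262 -0.0012] x_f 107.2
side ramekin1 0.66 [ 0.6153 -0.1205  0.0012] x_f -39.0
side brush 0.94 [ 0.4045  0.355  -0.0026] x_f -220.5
side bottle 0.83 [ 0.6641  0.3596 -0.0016] x_f 38.9
side mug 0.66 [ 0.6093 -0.0044  0.0275] x_f -38.0
side jar 0.77 [ 0.7723 -0.2273 -0.0049] x_f 111.1
side shaker 0.63 [ 0.7761  0.2114 -0.0011] x_f 141.7
red tab px 166 282.0 225.5 [ 0.5478 -0.0058  0.032 ]
```

```bash
python3 -c "
from h import *
print(order.hand_in(), monitor.get_obs()['time_s'])"
```

```text
the job is handed in; nothing more can be done
the job is handed in; nothing more can be done
```

I did the whole job in the order asked and handed it in at about 32 s of the 67 s allowed. The hand-in gives no verdict.

- **Ramekins:** I pushed all four back with the ruler's straight edge until the force was firm and even across the row (about 11 N). In the last checks their centres read 33–39 mm in front of the rail, against a nominal 35 mm; the networks are good to about 4 mm. I released the ruler before swinging the keeper.
- **Ruler:** It lies flat on the bare worktop, with its edge more than 100 mm in front of the fiddle.
- **Keeper:** The bar is shut. The fingers met a hard stop at the shut height, and after I let go the top and side cameras read within 1° of shut (the wrist camera read -6°). The red tab in the top picture sits within a millimetre of where a shut tab should be.
- **Bystanders:** The brush, bottle, jar, shaker and the red and purple look-alikes read where they started. The mug was not found properly in the last check (both hits were on the fiddle); nothing went near it.

**What went wrong:**
- **Missed grasp:** My first grasp closed above the ruler's grip, because the real fingertips are 38.5 mm higher than the reported tool position. I corrected it by looking from close up, and later measured the offset by touching bare worktop (about 35 N).
- **No final picture:** I had used all 12 views, so the final state was checked only by numbers.

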